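Gather the carburettor hardware in the tote's red corner

TASK

Put the stray black castle nut that lies on the bench into the blue parts tote while the tote stands flat. Then take the tote by its yellow lug and raise that corner until the tote leans about 25 degrees toward its red corner and all four loose parts (two nuts, cap, elbow) have slid into the red quarter of its floor. Finish while still gripping the lug and holding the tote tilted and still; leave the tape roll, brush and marker pen where they are.

Things in the scene. Friction and masses are not known exactly. Their poses are not given: they have to be found in the camera images.
- tote: Loose blue plastic tote, slippery inside, 200 x 200 mm outside, 45 high, walls and floor 5 thick, 0.4 kg. Origin: centre of its underside; z up, x and y along its sides. Red quarter of the floor: x > 0 and y > 0 (95 x 95 mm). Lug at the opposite corner (-x -y). Its red corner may rest on the bench as pivot while the lug is raised; the parts slide freely at 20 to 25 degrees of lean.
- lug (a point): Grip point of the yellow upright lug at the tote's -x -y corner: a plate 12 mm thick, 32 mm long along the diagonal from lug to red corner, top 97 mm above the tote's underside. Point: 75 mm above the underside, 122 mm from the tote's centre. Pinch from above across the 12 mm (level, square to the diagonal). A firm grip holds the lug rigidly: lean the gripper with the tote. Axes as the tote's.
- red_corner (a point): Inner corner of the red quarter, on the tote's floor (95 mm along x and 95 mm along y from the tote's centre, 5 mm above its underside).
- stray_nut_c (a point): Stray black castle nut, 30 x 34 mm across and 22 mm high with its slotted crown (solid to grip up to 14 mm), 0.1 kg, lying flat on the bench top (z = 0; wood or the thin cloth) right of the tote. Point on its axis 7 mm above its underside; z up; the 30 mm distance across flats lies along its x axis.
- tote_nut_c (a point): The same kind of black castle nut, already loose in the tote, in the quarter by the lug. Point on its axis 7 mm above its underside.
- cap_c (a point): Black round plunger cap with steel stud, 38 mm across, 26 mm high, loose in the tote in the quarter at -x +y. Point on its axis 12 mm above its underside.
- elbow_c (a point): Black moulded choke elbow, 31 x 38 x 34 mm, loose in the tote in the quarter at +x -y. Point in its middle, 17 mm above its underside.
- tape: Black tape roll, 55 x 53 x 19 mm, lying flat left of the tote; bystander. Origin: centre of its underside.
- brush: Purple parts brush, 85 x 30 x 55 mm, left of the tote; bystander. Origin: centre of its underside.
- pen: Black and white marker pen, 135 mm long, 17 mm thick, lying near the bench's edge to the left; bystander. Origin: centre of its underside.

How it is judged (in metres and radians):
On the way:
1. the stray nut lies in the tote, let go, with the tote standing flat (x of stray_nut_c in the frame of tote between -0.095 and 0.095 m and y of stray_nut_c in the frame of tote between -0.095 and 0.095 m and z of stray_nut_c in the frame of tote below 0.035 m and contact force between the fingers and stray_nut below 0.1 N and angle between tote's own z axis and vertical below 0.1 rad), for 0.2 s.
At the end, for the whole second after the job is handed in: The tote leans 16 to 40 degrees with its lug raised (lug point above 120 mm) and gripped by the fingers; the centres of both nuts, the cap and the elbow are over the red quarter of the floor (tote x and y above 0) and inside the tote; the tote and the parts are at rest (angle between tote's own z axis and vertical between 0.28 and 0.7 rad and height (world z) of lug above 0.12 m and contact force between the fingers and tote above 1 N and distance between the grasp point and lug below 0.04 m and linear speed of each of tote, stray_nut, tote_nut, cap, elbow below 0.02 m/s and x of stray_nut_c in the frame of tote between 0 and 0.096 m and y of stray_nut_c in the frame of tote between 0 and 0.096 m and z of each of stray_nut_c, tote_nut_c, cap_c, elbow_c in the frame of tote below 0.06 m and x of tote_nut_c in the frame of tote between 0 and 0.096 m and y of tote_nut_c in the frame of tote between 0 and 0.096 m and x of cap_c in the frame of tote between 0 and 0.096 m and y of cap_c in the frame of tote between 0 and 0.096 m and x of elbow_c in the frame of tote between 0 and 0.096 m and y of elbow_c in the frame of tote between 0 and 0.096 m); the arm keeps its last pose, push and grip.
It fails at once if the tape roll, brush or marker pen was moved more than 30 mm (distance of any of tape, brush, pen from where it was at the start of the episode above 0.03 m).
It also fails if it takes over 58 s, if anything falls off the work surface, if the arm or the gripper's body presses on something with over 40 N, if the wrist force passes 120 N, or if a joint passes its speed limit or range.

ROBOT

A 6-joint arm with a two-finger parallel gripper is mounted at the origin on a cart in front of the work surface, level with it; the furniture and walls round the work are solid. World frame = base frame: x ahead of the robot, y to its left, z up, the work surface at z = 0. Lengths are in m, angles in degrees, forces in N, time in s.
With the tool pointing down it reaches from about 0.375 to 0.975 m from the base axis. Payload 3.8 kg.
Tool frame: the origin (TCP) lies at the very end of the fingers, on their centre line; the grasp point (between the pads) lies 19 mm behind it (bot.pinch_z is the distance from the TCP to the grasp point, in m); z points along the fingers, y is the line along which they close (so a half turn about z gives the same grasp; the last joint's range is limited). The gripper opens to 88 mm and grips with 3 to 60 N. Pads are 18 mm wide; open, the fingers measure 123 mm over their backs; the gripper's body (75 mm by 187 mm) begins 45 mm behind the grasp point.
Start: joints at [71.396, 15.12, 91.902, -0, 72.978, -2.114], TCP at [0.192, 0.647, 0.239] pointing down, gripper open.
Joint ranges: [-150.88, 150.88], [-54.13, 125.18], [17.81, 147.31], [-75.09, 255.09], [0, 152.58], [-146.25, 146.25]. Speed limits (degrees/s): [147.25, 147.25, 180, 180, 180, 180].

INTERFACE

Orientations are given as [roll, pitch, yaw] about the fixed x, y, z axes, in that order (R = Rz(yaw) Ry(pitch) Rx(roll)).
In Python, from rig import bot, eyes, job, search_frame, regions_of, pinpoint gives the robot as it stands. The module is installed in compiled form; this text tells all that it offers.
- The arm moves only by the tool move_arm, never from a script. Its argument "increments" is a list of rows, each a list of 6 numbers: the shift along the tool's x, y, z each as a share of 0.5 m, from -1 to 1, then the turn, a rotation vector about the tool's x, y, z each as a share of 90 degrees, from -1 to 1. A call has 1 to 5 rows; each row is the pose to reach, as a shift and turn from the pose commanded when the call began, along the tool's axes at that moment; what a row does not reach only later rows make up. A row lasts 1/10 s, in which the tool goes at most 50 mm and 8.59 degrees, less where a joint would pass 70% of its speed; a pose out of reach is approached as far as the arm can. A call with a number of a shift or a turn outside -1 to 1 is refused whole. A call with a gripper value outside its range is refused whole. "hand" is the finger opening in mm, from 0 to 88.1, set as the call begins (left out, the last holds). The fingers move at their own pace and stop on an object; "squeeze" is the grip in N (left out, the last holds). Time passes only in rows, so rows that repeat a pose let the fingers close. It gives the time, the measured TCP pose, the force, the opening and the grip force at its end, in the units of the state.
- bot.state(): the state, without advancing time (a new reading comes with each control period).
- eyes.snapshot(name): name is "scene" or "top" or "wrist"; returns a dict with "image" (384x512x3 uint8, red, green, blue), "K" (3x3 intrinsics, pixels), "R" (3x3) and "t" (3): a world point X has camera coordinates R X + t; the wrist camera has in their place "tool_from_camera" (4x4, takes a point from camera to tool coordinates, whose origin is the TCP and whose axes are the flange's). Camera axes: x right, y down, z forward; pixel columns grow to the right and rows downward; lengths in m; the calibration is good to about 2 mm. A picture is of the moment at which its call begins: read the wrist's pose just before it. There is no depth.
- job.finish_job(): hands the job in; it is judged then, once.
Trained networks look in a picture, given as the dict that the camera call returned (one of the last four; its "shot" number tells which), for a name from the list of things; names that differ only in an ending like _2 or _b are one class to them, and where a whole thing is asked for, a point or a joint stands for the part that bears it (a point fixed in the world has none). Each returns a list of dicts, best first, with "score" (0 to 1); they miss things now and then, are a little off and sometimes report something else, mostly with a low value. They report only what shows in the picture. A call takes as long as a camera call.
- search_frame(picture, target): "at" ([x, y, z] in m, in world coordinates, good to about 4 mm: the middle of the surface that is visible of it).
- regions_of(picture, target): "region" (384x512 bool, what is visible of it).
- pinpoint(picture, target): "at" ([x, y, z] in m, in world coordinates, good to about 4 mm: a listed point, or the origin of a listed thing).
The state is a dict: "time_s": time; "joint_positions": joint angles; "dq": joint speeds; "tau": joint torques, N m; "ee_pos": TCP position; "ee_rot": TCP orientation; "contact_force": force on the tool from outside, world axes, zero at the start; "torque": the same for the moment, N m; "grip_width": opening from 0.0 (shut) to 1.0 (fully open); "finger_force": force on a finger pad.
Only numpy, scipy, OpenCV 4.12 (cv2) and the standard library are available. Lean on these libraries where they do the work, as an engineer would, in place of code of your own. Each camera call takes 0.05 s, during which the arm holds its last target. There are 200 camera calls.

## Working session

There is one attempt and no reset: what is moved stays moved. The work goes in short steps, Python scripts to look and compute and a tool call to move; the robot and the scene stay as the last step left them, time stands still between calls to the robot, and variables do not carry over. Pictures are saved under pics/ and viewed, at most 10 in all, crops included, and the job is handed in when it is done.

Besides the shell and the picture viewer there is one more tool, called after "Request:" as name(argument=value, ...), one argument or row to a line, values as JSON. move_arm: Moves the arm, as the interface text tells. Its arguments: {"type":"object","properties":{"increments":{"type":"array"},"hand":{"type":"number"},"squeeze":{"type":"number"}},"required":["increments"]}

```bash
mkdir -p pics
python3 - <<'E'
from rig import bot, eyes, job, search_frame, regions_of, pinpoint
import cv2,numpy as np
s=bot.state(); print(s['time_s'],s['ee_pos'],s['ee_rot'],s['grip_width'],bot.pinch_z)
for n in ['scene','top']:
    p=eyes.snapshot(n); cv2.imwrite(f'pics/{n}0.png',p['image'][:,:,::-1])
    for t in ['tote','lug','red_corner','stray_nut_c','tote_nut_c','cap_c','elbow_c','tape','brush','pen']:
        r=pinpoint(p,t); print(n,t,[(np.round(d['at'],3).tolist(),round(d['score'],2)) for d in r[:3]])
E
```

```text
0.0 [0.19137405 0.64656618 0.23737901] [-1.79872862e+02 -4.98493550e-03  1.63508868e+02] 1.001670352762364 0.0187
scene tote [([0.621, 0.069, 0.002], 0.89)]
scene lug [([0.598, 0.192, 0.074], 0.65)]
scene red_corner [([0.655, -0.06, 0.006], 0.78)]
scene stray_nut_c [([0.604, 0.13, 0.016], 0.47), ([0.456, -0.335, 0.008], 0.43)]
scene tote_nut_c [([0.608, 0.129, 0.016], 0.38)]
scene cap_c [([0.676, 0.118, 0.014], 0.5)]
scene elbow_c [([0.582, 0.058, 0.022], 0.45)]
scene tape [([0.583, 0.337, 0.0], 0.5)]
scene brush [([0.484, 0.287, 0.001], 0.55)]
scene pen [([0.386, 0.186, 0.002], 0.67)]
top tote [([0.622, 0.07, 0.001], 0.75)]
top lug []
top red_corner [([0.652, -0.064, 0.006], 0.72)]
top stray_nut_c [([0.461, -0.336, 0.004], 0.61)]
top tote_nut_c [([0.606, 0.132, 0.014], 0.63)]
top cap_c [([0.677, 0.115, 0.018], 0.62)]
top elbow_c [([0.584, 0.061, 0.024], 0.49)]
top tape [([0.676, 0.116, 0.016], 0.72), ([0.587, 0.335, 0.0], 0.53)]
top brush [([0.487, 0.292, 0.002], 0.67), ([0.622, 0.071, 0.0], 0.38)]
top pen [([0.387, 0.183, -0.003], 0.71)]
```

View pics/scene0.png

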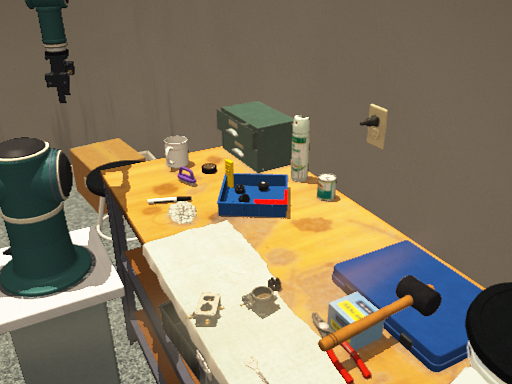

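View pics/top0.png

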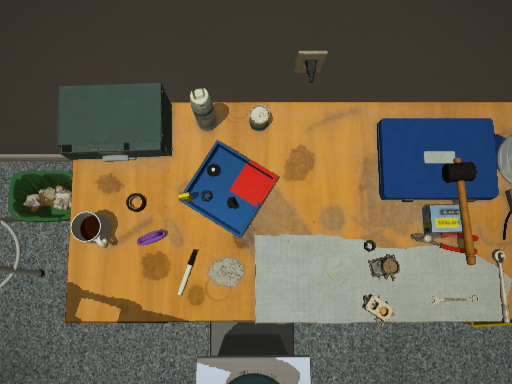

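The top view shows the tote at about (230,188), with the yellow lug at (184,197) and the red quarter at (255,183). The stray nut is at (370,245), close to a carburettor at (385,266). The networks' positions agree with the picture, and the second candidates they report are false.

```bash
cat > h.py <<'E'
from rig import bot, eyes, job, search_frame, regions_of, pinpoint
import numpy as np, cv2
from scipy.spatial.transform import Rotation as Ro
def rot(rpy): return Ro.from_euler('xyz',rpy,degrees=True)
def inc(p0,r0,p1,r1):
    a=rot(r0); d=a.inv().apply(np.array(p1)-p0)/0.5
    w=(a.inv()*rot(r1)).as_rotvec(degrees=True)/90
    return np.round(np.r_[d,w],3).tolist()
E
python3 - <<'E'
from h import *
s=bot.state();p,r=s['ee_pos'],s['ee_rot']
for a in [([.45,.42,.24],[180,0,120]),([.55,.2,.24],[180,0,90])]: print(inc(p,r,*a)); 
print(inc([.55,.2,.24],[180,0,90],[.54,-.05,.24],[180,0,54]));print(inc([.54,-.05,.24],[180,0,54],[.46,-.28,.24],[180,0,54]))
E
```

```text
[-0.625, -0.289, -0.003, 0.0, -0.0, 0.483]
[-0.941, -0.654, -0.003, 0.0, -0.0, 0.817]
[-0.5, -0.02, -0.0, 0.0, -0.0, 0.4]
[-0.466, 0.141, 0.0, 0.0, 0.0, 0.0]
```

Request:
move_arm(
  increments=[
    [-0.625, -0.289, 0, 0, 0, 0.483],
    [-0.625, -0.289, 0, 0, 0, 0.483],
    [-0.625, -0.289, 0, 0, 0, 0.483],
    [-0.625, -0.289, 0, 0, 0, 0.483],
    [-0.625, -0.289, 0, 0, 0, 0.483],
  ],
  hand=88,
)

```text
time_s: 1.6
ee_pos: [0.3806, 0.4809, 0.2389]
ee_rot: [180.0, -0.0, 120.2]
contact_force: [-1.1, 0.5, 0.3]
grip_width: 0.999
finger_force: 0.0
```

Run:
```python
from h import *
s=bot.state();p,r=s['ee_pos'],s['ee_rot']
A=([.52,.28,.24],[180,0,90]);B=([.54,.04,.24],[180,0,54]);C=([.51,-.19,.24],[180,0,54]);D=([.458,-.29,.24],[180,0,54])
print(inc(p,r,*A),inc(*A,*B),inc(*B,*C),inc(*C,*D))
```

```text
[-0.487, 0.039, -0.002, 0.0, -0.0, 0.336] [-0.48, 0.04, 0.0, 0.0, -0.0, 0.4] [-0.407, 0.222, 0.0, 0.0, 0.0, 0.0] [-0.223, 0.033, 0.0, 0.0, 0.0, 0.0]
```

Run:
```python
from h import *
print(eyes.snapshot('wrist')['tool_from_camera'])
```

```text
[[-4.05607614e-04 -9.53813485e-01 -3.00399186e-01  7.83261491e-02]
 [ 9.99999703e-01 -1.90151813e-04 -7.46467167e-04  7.91872952e-04]
 [ 6.54869000e-04 -3.00399400e-01  9.53813279e-01 -1.45943861e-01]
 [ 0.00000000e+00  0.00000000e+00  0.00000000e+00  1.00000000e+00]]
```

Request:
move_arm(
  increments=[
    [-0.487, 0.039, 0, 0, 0, 0.336],
    [-0.487, 0.039, 0, 0, 0, 0.336],
    [-0.487, 0.039, 0, 0, 0, 0.336],
    [-0.487, 0.039, 0, 0, 0, 0.336],
    [-0.487, 0.039, 0, 0, 0, 0.336],
  ],
)

```text
time_s: 2.15
ee_pos: [0.521, 0.2806, 0.239]
ee_rot: [180.0, -0.0, 90.2]
contact_force: [0.7, 1.0, 0.6]
grip_width: 1.0
finger_force: 0.0
```

Request:
move_arm(
  increments=[
    [-0.48, 0.04, 0, 0, 0, 0.4],
    [-0.48, 0.04, 0, 0, 0, 0.4],
    [-0.48, 0.04, 0, 0, 0, 0.4],
    [-0.48, 0.04, 0, 0, 0, 0.4],
    [-0.48, 0.04, 0, 0, 0, 0.4],
  ],
)

```text
time_s: 2.65
ee_pos: [0.5411, 0.0402, 0.239]
ee_rot: [180.0, -0.0, 54.1]
contact_force: [1.0, 0.6, -0.6]
grip_width: 1.001
finger_force: 0.0
```

Request:
move_arm(
  increments=[
    [-0.407, 0.222, 0, 0, 0, 0],
    [-0.407, 0.222, 0, 0, 0, 0],
    [-0.407, 0.222, 0, 0, 0, 0],
    [-0.407, 0.222, 0, 0, 0, 0],
    [-0.407, 0.222, 0, 0, 0, 0],
  ],
)

```text
time_s: 3.15
ee_pos: [0.5119, -0.1905, 0.239]
ee_rot: [179.9, 0.0, 54.2]
contact_force: [0.8, 0.3, -0.2]
grip_width: 1.0
finger_force: 0.0
```

Request:
move_arm(
  increments=[
    [-0.223, 0.033, 0, 0, 0, 0],
    [-0.223, 0.033, 0, 0, 0, 0],
    [-0.223, 0.033, 0, 0, 0, 0],
    [-0.223, 0.033, 0, 0, 0, 0],
  ],
)

```text
time_s: 3.55
ee_pos: [0.4602, -0.2891, 0.2388]
ee_rot: [180.0, -0.0, 54.1]
contact_force: [-0.7, 0.8, -0.5]
grip_width: 0.996
finger_force: 0.0
```

Run:
```python
from h import *
s=bot.state();print(s['time_s'],s['ee_pos'],s['ee_rot'])
p=eyes.snapshot('wrist');cv2.imwrite('pics/w1.png',p['image'][:,:,::-1])
print([(d['at'],d['score']) for d in pinpoint(p,'stray_nut_c')[:3]])
g=regions_of(p,'stray_nut_c')
if g:
    m=g[0]['region'].astype(np.uint8); c=max(cv2.findContours(m,0,2)[0],key=cv2.contourArea); print(cv2.minAreaRect(c), m.sum())
```

```text
3.55 [ 0.4602015  -0.2890622   0.23880086] [ 1.79989728e+02 -9.65458502e-03  5.41125020e+01]
[([0.4553, -0.3387, 0.0077], 0.93)]
((278.5, 191.0), (30.0, 27.0), 90.0) 569
```

View pics/w1.png

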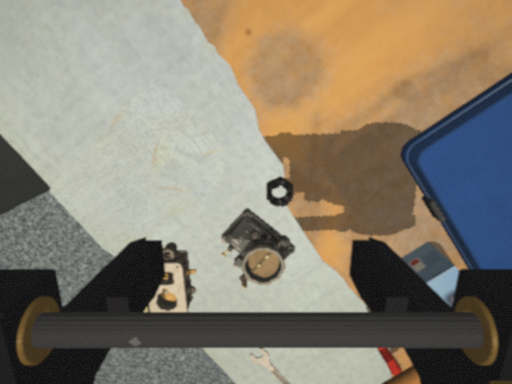

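The nut is at (279,191), with its hole visible. The carburettor's near edge runs from (245,210) to (295,245), about 35 mm away. I'll enlarge the nut to read the direction of its flats.

Run:
```python
import cv2
i=cv2.imread('pics/w1.png')[165:255,220:340]
cv2.imwrite('pics/w1c.png',cv2.resize(i,None,fx=6,fy=6,interpolation=cv2.INTER_CUBIC))
```

```text
(no output)
```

View pics/w1c.png

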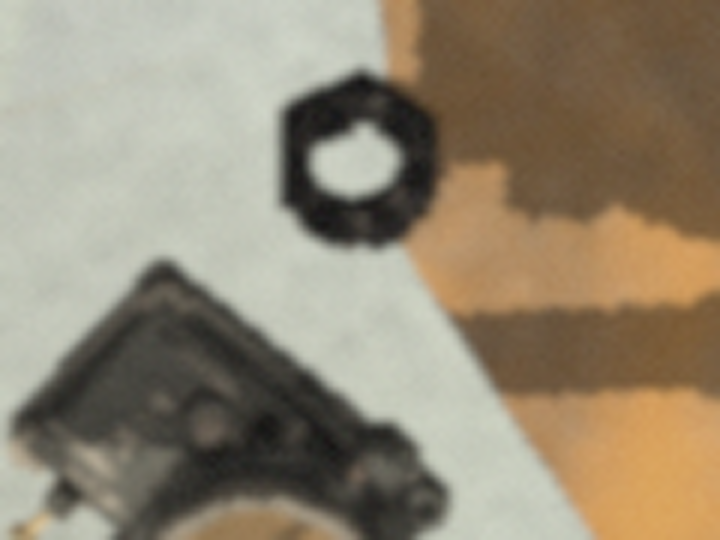

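Run:
```python
from h import *
s=bot.state();t=eyes.snapshot('top');w=eyes.snapshot('wrist')
T=np.eye(4);T[:3,:3]=rot(s['ee_rot']).as_matrix();T[:3,3]=s['ee_pos']
C=np.linalg.inv(T@w['tool_from_camera'])
P1=w['K']@C[:3];P2=t['K']@np.c_[t['R'],t['t']]
for n,a,b in [('ring',(264,264),(391,265)),('nut',(279,191),(370,245))]:
    X=cv2.triangulatePoints(P1,P2,np.array(a,float),np.array(b,float))[:,0];print(n,X[:3]/X[3])
p,r=s['ee_pos'],s['ee_rot']
N=np.array([.456,-.338,0])
# nut hole centre at z 0.02 from the wrist alone
Ci=np.linalg.inv(C);d=Ci[:3,:3]@np.linalg.inv(w['K'])@[279.3,191.2,1];o=Ci[:3,3]
for z in (0.005,.022): print(o+d*(z-o[2])/d[2])
for z in (.08,.004): print(inc(p,r,N+[0,0,z],[180,0,54]))
```

```text
ring [ 0.40179553 -0.38669802  0.03781568]
nut [ 0.45931725 -0.33846116  0.00119748]
[ 0.45947519 -0.33330918  0.005     ]
[ 0.46162553 -0.32834867  0.022     ]
[-0.091, 0.051, 0.317, -0.0, -0.001, 0.004]
[-0.091, 0.051, 0.469, -0.0, -0.001, 0.004]
```

Request:
move_arm(
  increments=[
    [-0.088, 0.046, 0.27, 0, 0, 0],
    [-0.088, 0.046, 0.27, 0, 0, 0],
    [-0.088, 0.046, 0.27, 0, 0, 0],
    [-0.088, 0.046, 0.27, 0, 0, 0],
  ],
  hand=56,
)

```text
time_s: 4.2
ee_pos: [0.4503, -0.3335, 0.0971]
ee_rot: [-179.3, -0.0, 54.3]
contact_force: [-1.0, 0.8, -1.0]
grip_width: 0.656
finger_force: 0.0
```

Run:
```python
from h import *
s=bot.state();p,r=s['ee_pos'],s['ee_rot'];print(p,r,s['grip_width'])
w=eyes.snapshot('wrist');cv2.imwrite('pics/w2.png',w['image'][:,:,::-1])
print([(d['at'],d['score']) for d in pinpoint(w,'stray_nut_c')[:3]])
```

```text
[ 0.45030075 -0.33348313  0.09708423] [-1.79297568e+02 -3.21214880e-02  5.43436006e+01] 0.6562912855841713
[([0.4577, -0.3396, 0.0058], 0.79)]
```

View pics/w2.png

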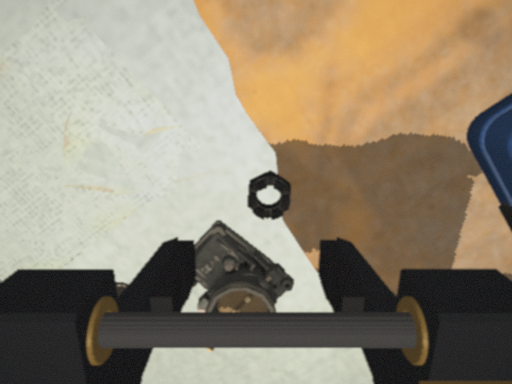

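The nut is at (269,195) and the fingers straddle it, clear of the carburettor corner at (220,225). I'll settle the arm and fix the position.

Run:
```python
from h import *
s=bot.state();p,r=s['ee_pos'],s['ee_rot'];print(p,r)
w=eyes.snapshot('wrist');T=np.eye(4);T[:3,:3]=rot(r).as_matrix();T[:3,3]=p
C=T@w['tool_from_camera']
g=regions_of(w,'stray_nut_c')[0]['region'].astype(np.uint8)
c=max(cv2.findContours(g,0,2)[0],key=cv2.contourArea);x,y,a,b=cv2.boundingRect(c);print(x,y,a,b)
for uv,z in [((x+a/2,y+b/2),.011),((269,195),.018)]:
    d=C[:3,:3]@np.linalg.inv(w['K'])@[*uv,1];o=C[:3,3];N=o+d*(z-o[2])/d[2];print(N)
print([(d['at'],d['score']) for d in pinpoint(w,'stray_nut_c')[:1]])
N=np.array([.458,-.338,.004])
print(inc(p,r,N,[180,0,54]))
```

```text
[ 0.45402732 -0.3354743   0.10313699] [-1.79858483e+02 -3.00655518e-02  5.43536838e+01]
240 169 43 49
[ 0.45819189 -0.33482968  0.011     ]
[ 0.46307492 -0.33694631  0.018     ]
[([0.4556, -0.3381, 0.005], 0.68)]
[0.0, 0.01, 0.198, -0.002, -0.0, 0.004]
```

Request:
move_arm(
  increments=[
    [0.002, 0.006, 0.07, 0, 0, 0],
    [0.002, 0.006, 0.12, 0, 0, 0],
    [0.002, 0.006, 0.16, 0, 0, 0],
    [0.002, 0.006, 0.185, 0, 0, 0],
    [0.002, 0.006, 0.198, 0, 0, 0],
  ],
)

```text
time_s: 4.95
ee_pos: [0.4577, -0.3379, 0.0053]
ee_rot: [179.9, 0.0, 54.3]
contact_force: [-0.5, -0.4, -0.1]
grip_width: 0.635
finger_force: 0.0
```

Request:
move_arm(
  increments=[
    [0, 0, 0, 0, 0, 0],
    [0, 0, 0, 0, 0, 0],
    [0, 0, 0, 0, 0, 0],
    [0, 0, 0, 0, 0, 0],
    [0, 0, 0, 0, 0, 0],
  ],
  hand=20,
  squeeze=25,
)

```text
time_s: 5.45
ee_pos: [0.4575, -0.3383, 0.0059]
ee_rot: [179.9, 0.0, 54.3]
contact_force: [-0.5, 0.6, 4.9]
grip_width: 0.329
finger_force: 24.9
```

Run:
```python
from h import *
s=bot.state();p,r=s['ee_pos'],s['ee_rot']
to=np.array([.622,.070]);lug=np.array([.598,.192]);rc=np.array([.6535,-.062])
d=rc-lug;th=np.arctan2(d[1],d[0])-np.pi/4;x=np.array([np.cos(th),np.sin(th)]);y=np.array([-x[1],x[0]])
print(np.degrees(th),(lug+d*122/256.35), to)
q=to+.045*x+.047*y;print(q)
Y=np.degrees(th)+180
A=(np.array([p[0],p[1],.19]),r);B=([*q,.19],[180,0,Y]);D=([*q,.014],[180,0,Y])
print(inc(p,r,*A),inc(*A,*B),inc(*B,*D))
```

```text
-122.67436796231488 [0.62441311 0.07111839] [0.622 0.07 ]
[0.63726849 0.00674754]
[-0.0, 0.001, -0.368, 0.0, 0.0, 0.0] [0.77, -0.111, -0.0, 0.001, 0.0, -0.034] [0.0, -0.0, 0.352, 0.0, 0.0, 0.0]
```

Request:
move_arm(
  increments=[
    [0, 0, -0.06, 0, 0, 0],
    [0, 0, -0.15, 0, 0, 0],
    [0, 0, -0.25, 0, 0, 0],
    [0, 0, -0.34, 0, 0, 0],
    [0, 0, -0.368, 0, 0, 0],
  ],
)

```text
time_s: 5.95
ee_pos: [0.4595, -0.3399, 0.1949]
ee_rot: [179.4, 0.0, 54.3]
contact_force: [0.5, -0.5, 0.3]
grip_width: 0.333
finger_force: 24.9
```

Request:
move_arm(
  increments=[
    [0.08, -0.011, 0, 0, 0, -0.034],
    [0.17, -0.024, 0, 0, 0, -0.034],
    [0.26, -0.037, 0, 0, 0, -0.034],
    [0.35, -0.05, 0, 0, 0, -0.034],
    [0.44, -0.063, 0, 0, 0, -0.034],
  ],
)

```text
time_s: 6.45
ee_pos: [0.5594, -0.139, 0.187]
ee_rot: [-179.9, 0.0, 57.3]
contact_force: [0.7, -0.7, -0.7]
grip_width: 0.33
finger_force: 24.9
```

Run:
```python
from h import *
s=bot.state();p,r=s['ee_pos'],s['ee_rot'];print(p,r,s['grip_width'])
print(inc(p,r,[.637,.0067,.19],[180,0,57.3]))
```

```text
[ 0.55937616 -0.13896483  0.1870452 ] [-1.79889337e+02  3.58561145e-02  5.73349500e+01] 0.33045329302123794
[0.329, -0.027, -0.006, -0.001, 0.0, 0.0]
```

Request:
move_arm(
  increments=[
    [0.09, -0.008, 0, 0, 0, 0],
    [0.18, -0.015, 0, 0, 0, 0],
    [0.27, -0.022, 0, 0, 0, 0],
    [0.329, -0.027, 0, 0, 0, 0],
    [0.329, -0.027, 0, 0, 0, 0],
  ],
)

```text
time_s: 6.95
ee_pos: [0.6376, 0.0088, 0.1867]
ee_rot: [-179.9, -0.0, 57.6]
contact_force: [-0.7, -0.7, -1.6]
grip_width: 0.333
finger_force: 24.9
```

Request:
move_arm(
  increments=[
    [0, 0, 0, 0, 0, 0],
    [0, 0, 0, 0, 0, 0],
  ],
)

```text
time_s: 7.15
ee_pos: [0.636, 0.0042, 0.1875]
ee_rot: [-179.9, 0.1, 57.3]
contact_force: [0.4, -0.1, -2.4]
grip_width: 0.33
finger_force: 24.9
```

Run:
```python
from h import *
s=bot.state();p,r=s['ee_pos'],s['ee_rot'];print(p,r,s['grip_width'])
t=eyes.snapshot('top');cv2.imwrite('pics/t2.png',cv2.resize(t['image'][90:290,130:330,::-1],None,fx=3,fy=3))
for n in ['tote','red_corner']: print(n,[d['at'] for d in pinpoint(t,n)[:1]])
print(inc(p,r,[.637,.0067,.014],[180,0,57.3]))
```

```text
[0.63603293 0.00421369 0.18746334] [-1.79905307e+02  8.88694825e-02  5.73274583e+01] 0.3302635767069607
tote [[0.618, 0.0733, -0.0]]
red_corner [[0.6518, -0.0641, 0.0042]]
[0.006, -0.0, 0.347, -0.001, 0.001, 0.0]
```

View pics/t2.png

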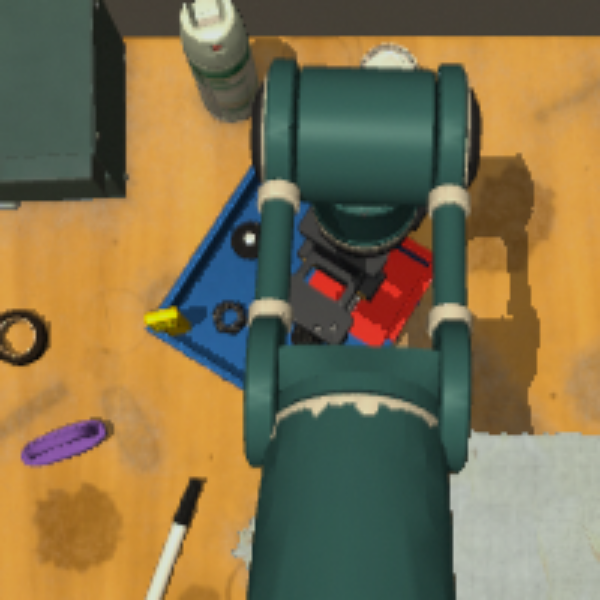

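The gripper is over the red quarter, around crop position (350,270). I'll lower the nut and open just enough to let it go.

Request:
move_arm(
  increments=[
    [0.002, 0, 0.08, 0, 0, 0],
    [0.002, 0, 0.16, 0, 0, 0],
    [0.002, 0, 0.24, 0, 0, 0],
    [0.002, 0, 0.31, 0, 0, 0],
    [0.002, 0, 0.345, 0, 0, 0],
  ],
)

```text
time_s: 7.8
ee_pos: [0.6347, 0.005, 0.0127]
ee_rot: [-179.7, 0.2, 57.3]
contact_force: [0.1, 0.3, -1.6]
grip_width: 0.328
finger_force: 24.9
```

Request:
move_arm(
  increments=[
    [0, 0, 0, 0, 0, 0],
    [0, 0, 0, 0, 0, 0],
  ],
)

```text
time_s: 8.0
ee_pos: [0.6385, 0.0054, 0.0174]
ee_rot: [179.9, -0.0, 57.3]
contact_force: [0.4, -0.0, -0.6]
grip_width: 0.329
finger_force: 24.9
```

Request:
move_arm(
  increments=[
    [0, 0, 0, 0, 0, 0],
    [0, 0, 0, 0, 0, 0],
    [0, 0, 0, 0, 0, 0],
  ],
  hand=44,
)

```text
time_s: 8.3
ee_pos: [0.639, 0.0059, 0.0181]
ee_rot: [179.8, -0.1, 57.4]
contact_force: [-0.1, 0.0, -0.4]
grip_width: 0.499
finger_force: 0.0
```

Request:
move_arm(
  increments=[
    [0, 0, -0.06, 0, 0, 0],
    [0, 0, -0.14, 0, 0, 0],
    [0, 0, -0.24, 0, 0, 0],
    [0, 0, -0.33, 0, 0, 0],
    [0, 0, -0.4, 0, 0, 0],
  ],
)

```text
time_s: 8.8
ee_pos: [0.6387, 0.006, 0.2208]
ee_rot: [179.8, -0.1, 57.4]
contact_force: [-0.5, 0.1, -0.4]
grip_width: 0.5
finger_force: 0.0
```

Run:
```python
from h import *
s=bot.state();p,r=s['ee_pos'],s['ee_rot'];print(p,r,s['grip_width'])
for c in ('scene','wrist'):
    w=eyes.snapshot(c)
    for n in ['tote','lug','red_corner','stray_nut_c']: print(c,n,[(np.round(d['at'],4),round(d['score'],2)) for d in pinpoint(w,n)[:2]])
# move to view of lug: TCP over (.57,.17), yaw 102
print(inc(p,r,[.600,.13,.22],[180,0,102.3]))
```

```text
[0.63871854 0.00596532 0.22083687] [ 1.79758244e+02 -1.42903089e-01  5.73700405e+01] 0.5002048720054618
scene tote [(array([0.6221, 0.0686, 0.0028]), 0.57)]
scene lug [(array([0.5932, 0.1928, 0.0738]), 0.71)]
scene red_corner [(array([ 0.6554, -0.0642,  0.0062]), 0.91)]
scene stray_nut_c [(array([0.5862, 0.0615, 0.0231]), 0.59), (array([0.6402, 0.0067, 0.0153]), 0.44)]
wrist tote [(array([ 0.6191,  0.0696, -0.0032]), 0.91)]
wrist lug [(array([0.5944, 0.1867, 0.0764]), 0.86)]
wrist red_corner [(array([ 0.652 , -0.0656,  0.0027]), 0.82)]
wrist stray_nut_c [(array([0.6413, 0.0059, 0.0097]), 0.88), (array([0.5839, 0.0611, 0.028 ]), 0.67)]
[0.167, -0.199, 0.001, 0.003, -0.0, -0.499]
```

The nut is in the tote at (0.641, 0.006). Next I'll move over the lug.

Run:
```python
from h import *
s=bot.state();p,r=s['ee_pos'],s['ee_rot']
print(inc(p,r,[.596,.19,.22],[180,0,102.3]))
```

```text
[0.266, -0.267, -0.012, -0.002, 0.0, -0.499]
```

Request:
move_arm(
  increments=[
    [0.266, -0.267, 0, 0, 0, -0.499],
    [0.266, -0.267, 0, 0, 0, -0.499],
    [0.266, -0.267, 0, 0, 0, -0.499],
    [0.266, -0.267, 0, 0, 0, -0.499],
    [0.266, -0.267, 0, 0, 0, -0.499],
  ],
)

```text
time_s: 9.8
ee_pos: [0.5951, 0.1944, 0.215]
ee_rot: [-179.9, -0.1, 101.0]
contact_force: [0.6, -0.2, -0.5]
grip_width: 0.499
finger_force: 0.0
```

Request:
move_arm(
  increments=[
    [0, 0, 0, 0, 0, -0.023],
    [0, 0, 0, 0, 0, -0.023],
    [0, 0, 0, 0, 0, -0.023],
  ],
)

```text
time_s: 10.1
ee_pos: [0.5966, 0.1897, 0.2153]
ee_rot: [-179.9, 0.0, 102.3]
contact_force: [-0.7, -0.4, 0.1]
grip_width: 0.498
finger_force: 0.0
```

Run:
```python
from h import *
s=bot.state();p,r=s['ee_pos'],s['ee_rot'];print(p,r,s['joint_positions'])
w=eyes.snapshot('wrist');cv2.imwrite('pics/w3.png',w['image'][:,:,::-1])
for n in ['tote','lug','red_corner']: print(n,[(np.round(d['at'],4),round(d['score'],2)) for d in pinpoint(w,n)[:2]])
g=regions_of(w,'lug');print(len(g))
```

```text
[0.59657351 0.18973593 0.21530427] [-1.79913676e+02  7.08004863e-03  1.02334620e+02] [ 1.53647067e+01  1.08082819e+01  9.96420444e+01 -2.67414491e-03
  6.96362515e+01  3.03102445e+00]
tote [(array([ 0.6184,  0.0705, -0.0016]), 0.85)]
lug [(array([0.5914, 0.1866, 0.0756]), 0.56)]
red_corner [(array([ 0.6527, -0.0616,  0.0039]), 0.89)]
1
```

View pics/w3.png

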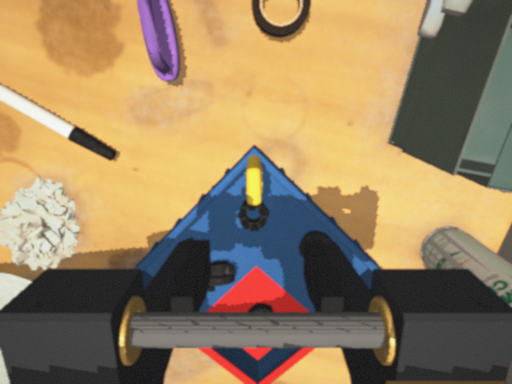

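The lug is upright at (254,185), aligned with the image vertical and centred between the fingers. The brush and tape are further out, at the top of the image.

Run:
```python
from h import *
s=bot.state();p,r=s['ee_pos'],s['ee_rot']
w=eyes.snapshot('wrist');T=np.eye(4);T[:3,:3]=rot(r).as_matrix();T[:3,3]=p
C=T@w['tool_from_camera'];im=w['image'].astype(int)
m=((im[...,0]>120)&(im[...,1]>90)&(im[...,2]<80)).astype(np.uint8);m[:145]=0;m[215:]=0;m[:,:235]=0;m[:,275:]=0
for v in range(150,212,4): 
    u=np.where(m[v])[0]; print(v,(u.min(),u.max()) if len(u) else None, im[v,254])
def bp(u,v,z):
    d=C[:3,:3]@np.linalg.inv(w['K'])@[u,v,1];o=C[:3,3];return o+d*(z-o[2])/d[2]
for v in (155,165,206): print(v,bp(254,v,.097))
for L in ([.5914,.1866],[.596,.189]):
    q=w['K']@(np.linalg.inv(C)@[*L,.097,1])[:3];print(q/q[2])
```

```text
150 None [ 83 144 215]
154 None [113 137 171]
158 (np.int64(249), np.int64(258)) [156 126  45]
162 (np.int64(248), np.int64(258)) [154 125  40]
166 (np.int64(247), np.int64(260)) [177 143  48]
170 (np.int64(246), np.int64(260)) [245 240  88]
174 (np.int64(247), np.int64(260)) [245 244  93]
178 (np.int64(247), np.int64(260)) [245 244  93]
182 (np.int64(247), np.int64(260)) [245 244  91]
186 (np.int64(247), np.int64(260)) [245 244  91]
190 (np.int64(246), np.int64(260)) [245 243  89]
194 (np.int64(246), np.int64(260)) [245 243  90]
198 (np.int64(246), np.int64(259)) [245 242  86]
202 (np.int64(248), np.int64(259)) [246 233  80]
206 None [46 44 41]
210 None [ 41  69 102]
155 [0.58982008 0.2141774  0.097     ]
165 [0.59149902 0.20639867 0.097     ]
206 [0.59870705 0.17300304 0.097     ]
[248.66959729 188.55958399   1.        ]
[254.91045587 186.93133882   1.        ]
```

Request:
move_arm(
  increments=[
    [0, -0.003, 0.08, 0, 0, 0],
    [0, -0.003, 0.16, 0, 0, 0],
    [0, -0.003, 0.23, 0, 0, 0],
    [0, -0.003, 0.29, 0, 0, 0],
    [0, -0.003, 0.318, 0, 0, 0],
  ],
)

```text
time_s: 10.9
ee_pos: [0.5932, 0.1887, 0.0538]
ee_rot: [-179.7, 0.0, 102.4]
contact_force: [-1.3, 0.4, -0.4]
grip_width: 0.499
finger_force: 0.0
```

Request:
move_arm(
  increments=[
    [0, 0, 0, 0, 0, 0],
    [0, 0, 0, 0, 0, 0],
    [0, 0, 0, 0, 0, 0],
  ],
)

```text
time_s: 11.2
ee_pos: [0.5973, 0.1901, 0.0596]
ee_rot: [179.8, -0.0, 102.4]
contact_force: [0.5, 0.0, 0.0]
grip_width: 0.499
finger_force: 0.0
```

Request:
move_arm(
  increments=[
    [0, 0, 0, 0, 0, 0],
    [0, 0, 0, 0, 0, 0],
    [0, 0, 0, 0, 0, 0],
    [0, 0, 0, 0, 0, 0],
    [0, 0, 0, 0, 0, 0],
  ],
  hand=4,
  squeeze=50,
)

```text
time_s: 11.7
ee_pos: [0.595, 0.1895, 0.0575]
ee_rot: [-179.9, 0.0, 102.4]
contact_force: [-3.4, -0.1, 3.8]
grip_width: 0.135
finger_force: 50.0
```

Run:
```python
from h import *
s=bot.state();p0,r0=s['ee_pos'],s['ee_rot'];print(p0,r0,s['grip_width'],s['finger_force'],s['contact_force'])
w=eyes.snapshot('wrist');print([np.round(d['at'],4) for d in pinpoint(w,'red_corner')[:1]])
# pivot: outer bottom red corner, in line with lug, 141 mm from centre; rotation about horizontal axis square to diagonal
R0=rot(r0); ty=R0.as_matrix()[:,1]; d=np.array([ty[1],-ty[0],0])*1.0; d/=np.linalg.norm(d)
if d[1]>0: d=-d
print('diag',d)
g=p0+R0.as_matrix()[:,2]*-bot.pinch_z
piv=np.array([g[0],g[1],0])+d*(.122+.138); piv[2]=0
ax=np.cross([0,0,1],d)   # z tips toward d
for a in range(3,28,2):
    Q=Ro.from_rotvec(np.radians(a)*ax); p=piv+Q.apply(p0-piv)
    r=(Q*R0).as_euler('xyz',degrees=True)
    print(a,inc(p0,r0,p,r),np.round(p,3))
```

```text
[0.59495576 0.18949359 0.05746894] [-1.79937286e+02  2.23743339e-03  1.02412815e+02] 0.13539624787212684 49.99299477785826 [-3.44621932 -0.09275755  3.82519922]
[]
diag [ 0.21495372 -0.97662424  0.        ]
3 [-0.007, -0.0, -0.027, -0.0, 0.033, -0.0] [0.596 0.186 0.071]
5 [-0.012, -0.0, -0.045, -0.0, 0.056, -0.0] [0.596 0.184 0.08 ]
7 [-0.018, -0.0, -0.063, -0.0, 0.078, -0.0] [0.597 0.181 0.089]
9 [-0.024, -0.0, -0.08, -0.0, 0.1, -0.0] [0.598 0.178 0.097]
11 [-0.031, -0.0, -0.097, -0.0, 0.122, -0.0] [0.598 0.174 0.106]
13 [-0.039, -0.0, -0.114, -0.0, 0.144, -0.0] [0.599 0.17  0.114]
15 [-0.047, -0.0, -0.131, -0.0, 0.167, -0.0] [0.6   0.166 0.123]
17 [-0.056, -0.0, -0.147, -0.0, 0.189, -0.0] [0.601 0.162 0.131]
19 [-0.066, -0.0, -0.163, -0.0, 0.211, -0.0] [0.602 0.157 0.139]
21 [-0.076, -0.0, -0.179, -0.0, 0.233, -0.0] [0.603 0.153 0.147]
23 [-0.086, -0.0, -0.194, -0.0, 0.256, -0.0] [0.604 0.147 0.154]
25 [-0.097, -0.0, -0.209, -0.0, 0.278, -0.0] [0.605 0.142 0.162]
27 [-0.109, -0.0, -0.224, -0.0, 0.3, -0.0] [0.607 0.136 0.169]
```

Request:
move_arm(
  increments=[
    [-0.004, 0, -0.014, 0, 0.017, 0],
    [-0.007, 0, -0.027, 0, 0.033, 0],
    [-0.01, 0, -0.036, 0, 0.045, 0],
    [-0.012, 0, -0.045, 0, 0.056, 0],
    [-0.018, 0, -0.063, 0, 0.078, 0],
  ],
  squeeze=60,
)

```text
time_s: 12.3
ee_pos: [0.5965, 0.181, 0.0878]
ee_rot: [-179.9, -7.1, 102.5]
contact_force: [0.3, 1.1, -2.9]
grip_width: 0.127
finger_force: 60.0
```

Run:
```python
from h import *
s=bot.state();print(s['joint_positions'],s['contact_force'],s['torque'],s['grip_width'])
p0=np.array([0.59495576,0.18949359,0.05746894]);R0=rot([-179.937286,0,102.412815])
d=np.array([.21495,-.97662,0]);piv=np.array([p0[0],p0[1],0])+d*.26;ax=np.cross([0,0,1],d)
def f(a):
    Q=Ro.from_rotvec(np.radians(a)*ax);return piv+Q.apply(p0-piv),(Q*R0).as_euler('xyz',degrees=True)
for b,A in ((7,(9,11,13,14,15)),(15,(17,18,19,20,21)),(21,(22,23,24,25,26))):
    for a in A: print(b,a,inc(*f(b),*f(a)))
```

```text
[ 10.72706761  17.20397669 106.51169513   8.460677    56.89325847
  -6.40071326] [ 0.31313965  1.11619967 -2.9039712 ] [-0.09168713 -0.06008444  0.06737564] 0.12727125359479496
7 9 [-0.004, -0.0, -0.018, -0.0, 0.022, -0.0]
7 11 [-0.009, -0.0, -0.036, -0.0, 0.044, -0.0]
7 13 [-0.015, -0.0, -0.054, -0.0, 0.067, -0.0]
7 14 [-0.018, -0.0, -0.063, -0.0, 0.078, -0.0]
7 15 [-0.021, -0.0, -0.071, -0.0, 0.089, -0.0]
15 17 [-0.004, -0.0, -0.018, -0.0, 0.022, -0.0]
15 18 [-0.007, -0.0, -0.027, -0.0, 0.033, -0.0]
15 19 [-0.009, -0.0, -0.036, -0.0, 0.044, -0.0]
15 20 [-0.012, -0.0, -0.045, -0.0, 0.056, -0.0]
15 21 [-0.015, -0.0, -0.054, -0.0, 0.067, -0.0]
21 22 [-0.002, -0.0, -0.009, -0.0, 0.011, -0.0]
21 23 [-0.004, -0.0, -0.018, -0.0, 0.022, -0.0]
21 24 [-0.007, -0.0, -0.027, -0.0, 0.033, -0.0]
21 25 [-0.009, -0.0, -0.036, -0.0, 0.044, -0.0]
21 26 [-0.012, -0.0, -0.045, -0.0, 0.056, -0.0]
```

Forces are small, so I'll keep tilting gently.

Request:
move_arm(
  increments=[
    [-0.004, 0, -0.018, 0, 0.022, 0],
    [-0.009, 0, -0.036, 0, 0.044, 0],
    [-0.015, 0, -0.054, 0, 0.067, 0],
    [-0.018, 0, -0.063, 0, 0.078, 0],
    [-0.021, 0, -0.071, 0, 0.089, 0],
  ],
)

```text
time_s: 12.8
ee_pos: [0.6005, 0.1659, 0.1225]
ee_rot: [-180.0, -15.1, 102.4]
contact_force: [-0.2, 1.0, -3.3]
grip_width: 0.129
finger_force: 60.0
```

Request:
move_arm(
  increments=[
    [-0.004, 0, -0.018, 0, 0.022, 0],
    [-0.007, 0, -0.027, 0, 0.033, 0],
    [-0.009, 0, -0.036, 0, 0.044, 0],
    [-0.012, 0, -0.045, 0, 0.056, 0],
    [-0.015, 0, -0.054, 0, 0.067, 0],
  ],
)

```text
time_s: 13.3
ee_pos: [0.6036, 0.1519, 0.1467]
ee_rot: [-180.0, -21.1, 102.4]
contact_force: [0.5, -2.6, -3.6]
grip_width: 0.131
finger_force: 60.0
```

Request:
move_arm(
  increments=[
    [-0.002, 0, -0.009, 0, 0.011, 0],
    [-0.004, 0, -0.018, 0, 0.022, 0],
    [-0.007, 0, -0.027, 0, 0.033, 0],
    [-0.009, 0, -0.036, 0, 0.044, 0],
    [-0.012, 0, -0.045, 0, 0.056, 0],
  ],
)

```text
time_s: 13.8
ee_pos: [0.6067, 0.1389, 0.166]
ee_rot: [180.0, -26.2, 102.4]
contact_force: [0.2, -2.1, -3.1]
grip_width: 0.129
finger_force: 60.0
```

Request:
move_arm(
  increments=[
    [0, 0, 0, 0, 0, 0],
    [0, 0, 0, 0, 0, 0],
    [0, 0, 0, 0, 0, 0],
    [0, 0, 0, 0, 0, 0],
    [0, 0, 0, 0, 0, 0],
  ],
)

```text
time_s: 14.3
ee_pos: [0.6064, 0.1392, 0.1655]
ee_rot: [-180.0, -26.1, 102.4]
contact_force: [0.9, -2.1, -3.4]
grip_width: 0.129
finger_force: 60.0
```

Run:
```python
from h import *
s=bot.state();print(s['joint_positions'],s['contact_force'],s['torque'],s['ee_pos'],s['ee_rot'])
w=eyes.snapshot('scene');a=w['image'][140:240,180:330]
t=eyes.snapshot('top');b=t['image'][125:245,170:320]
W=eyes.snapshot('wrist')
f=lambda i:cv2.resize(i[...,::-1],(400,300),interpolation=cv2.INTER_CUBIC)
cv2.imwrite('pics/end.png',np.vstack([np.hstack([f(a),f(b)]),np.hstack([f(W['image']),np.zeros((300,400,3),np.uint8)])]))
for n in ['stray_nut_c','cap_c','elbow_c','red_corner']:
    for c in (w,t,W): print(n,[(np.round(d['at'],3).tolist(),round(d['score'],2)) for d in pinpoint(c,n)[:2]])
```

```text
[ -2.8496613   16.09636794 102.54564441  26.68593819  70.80957567
 -26.29452932] [ 0.87089511 -2.07120515 -3.43014446] [-8.88995836e-01 -1.11334834e-01  8.29959455e-05] [0.60640114 0.1392498  0.16548729] [-179.98902998  -26.08592758  102.42045806]
stray_nut_c []
stray_nut_c [([0.652, -0.048, 0.022], 0.56)]
stray_nut_c []
cap_c [([0.672, -0.007, 0.042], 0.63)]
cap_c [([0.672, -0.009, 0.047], 0.43)]
cap_c []
elbow_c [([0.386, 0.18, 0.002], 0.47)]
elbow_c [([0.627, -0.044, 0.04], 0.58)]
elbow_c []
red_corner [([0.655, -0.067, 0.006], 0.6), ([0.587, 0.336, -0.004], 0.53)]
red_corner [([0.652, -0.068, 0.007], 0.94)]
red_corner []
```

View pics/end.png

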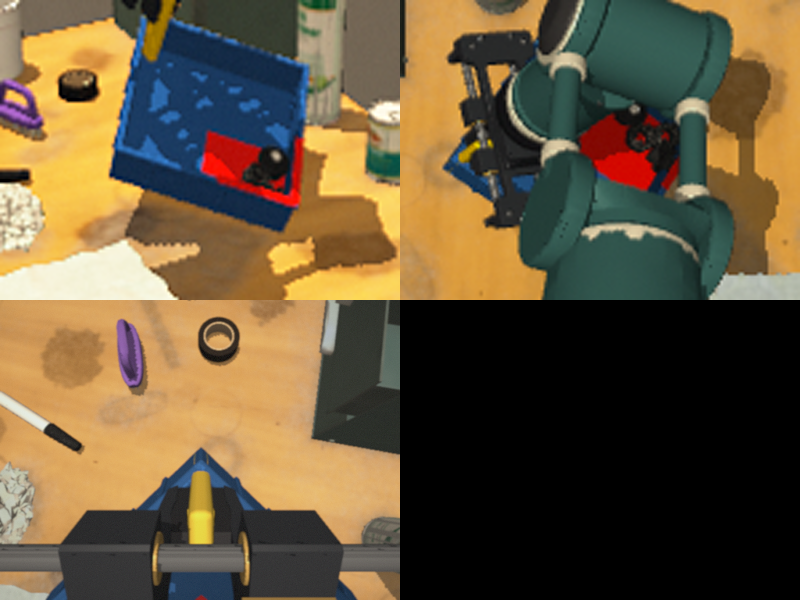

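The blue part of the floor is empty. All the black parts are clustered in the red quarter, at about (268,165) in the scene panel and (650,130) in the top panel. The lug is held, and the brush, tape and pen have not moved. Next I'll check that the cap is inside the quarter and that everything is at rest.

Run:
```python
from h import *
a=26.1;d=np.array([.21495,-.97662,0]);ax=np.cross([0,0,1],d)
Q=Ro.from_rotvec(np.radians(a)*ax)
s=bot.state();g=s['ee_pos']-rot(s['ee_rot']).as_matrix()[:,2]*bot.pinch_z
th=np.arctan2(d[1],d[0])-np.pi/4
Rt=(Q*Ro.from_euler('z',th));o=g-Rt.apply([-.0863,-.0863,.075])
print('lug z',g[2],'corner',Rt.apply([.1,.1,0])+o)
t=eyes.snapshot('top')
for n in ['tote_nut_c','stray_nut_c','cap_c','elbow_c']:
    print(n,[np.round(Rt.inv().apply(np.array(q['at'])-o),3).tolist() for q in pinpoint(t,n)])
u=eyes.snapshot('top');v=eyes.snapshot('scene');[eyes.snapshot('wrist') for _ in range(10)];v2=eyes.snapshot('scene')
print(np.abs(t['image'].astype(int)-u['image']).mean(),np.abs(v['image'].astype(int)-v2['image'])[140:240,180:330].mean())
print(bot.state()['time_s'],bot.state()['finger_force'])
```

```text
lug z 0.18242975791271285 corner [ 0.65208335 -0.06778342 -0.00083174]
tote_nut_c [[0.057, 0.068, 0.015], [-0.083, -0.083, 0.074]]
stray_nut_c [[0.078, 0.086, 0.012], [-0.176, -0.145, -0.18]]
cap_c [[0.031, 0.077, 0.019]]
elbow_c [[0.083, 0.054, 0.021], [-0.083, -0.082, 0.072]]
0.5312974717881944 1.2123333333333333
15.95 59.992189798504114
```

```bash
python3 -c "
from rig import job
print(job.finish_job())"
```

```text
the job is handed in; nothing more can be done
None
```

I handed the job in with the stray nut in the tote, the tote held by its lug at about 26° of lean, and both nuts, the cap and the elbow measured inside the red quarter; the hand-in gave no verdict.

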